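# Push the junction box between the cheeks into the empty bay

### The arm

A 6-joint arm with a two-finger parallel gripper is mounted at the origin on the work surface. World frame = base frame: x ahead of the robot, y to its left, z up, the work surface at z = 0. Lengths are in m, angles in rad, forces in N, time in s.
With the tool pointing down it reaches from about 0.4 to 0.825 m from the base axis. Payload 7 kg.
Tool frame: the origin (TCP) lies midway between the tips of the shut fingers; the grasp point (between the pads) lies 19 mm behind it (manip.pinch_z is the distance from the TCP to the grasp point, in m); x points along the fingers, y is the direction in which the jaws open and shut, and the axes are right-handed (so a half turn about x gives the same grasp; the last joint's range is limited). The gripper opens to 85 mm and grips with 20 to 120 N. Pads are 22 mm wide; open, the fingers measure 114 mm over their backs; the gripper's body (76 mm by 85 mm) begins 54 mm behind the grasp point. The pads swing forward as they close: fully open they stand 13 mm farther back than shut.
Start: joints at [1.566, 0.359, 0.012, 0, -1.224, -0.288], TCP at [0.195, 0.646, 0.202] pointing down, gripper open.
Joint ranges: [-3.07, 3.07], [-1.43, 2.12], [-1.02, 1.25], [-3.03, 1.67], [-3.05, -0], [-3.03, 3.03]. Speed limits (rad/s): [2.39, 2.39, 3.01, 3.14, 3.14, 3.14].

### API

Orientations are given as [roll, pitch, yaw] about the fixed x, y, z axes, in that order (R = Rz(yaw) Ry(pitch) Rx(roll)).
In Python, from station import manip, hand, eyes, status gives the robot as it stands. The module is installed in compiled form; this text tells all that it offers. Calls block until the motion is done:
- manip.move_ptp(position, orientation): joint-space move of the TCP to a pose.
- manip.movel(position, attitude=None, velocity=0.15, force_limit=None): straight line of the TCP; attitude=None keeps the orientation; velocity is the mean speed in m/s. With force_limit (N) it stops when the force on the tool has changed by that much, and returns True; else False.
- manip.set_joints(angles): joint-space move.
- hand.release() and hand.clamp(f_grip=None): open the fingers fully, or close them until they stop; f_grip is the grip in N (None keeps the last).
- manip.sleep(seconds).
- manip.inverse_kinematics(position, orientation): joint angles nearest the present ones, or None.
- eyes.read_camera(name): name is "scene" or "top"; returns the picture (384x512x3 uint8, blue, green, red); there is no depth.
- eyes.camera_model(name): a dict with "fovy" (degrees; the focal length in pixels is half the picture's height over the tangent of half this angle, whatever the lens; pixels are square), "cx", "cy" (the principal point, pixels), "rvec" (rotation vector, rad) and "tvec" (3), from world to camera coordinates, as OpenCV has them. Camera axes: x right, y down, z forward; pixel columns grow to the right and rows downward; lengths in m; the calibration is good to about 2 mm. A picture is of the moment at which its call begins. camera_model takes no time and is no camera call.
A pose or a line that the arm cannot do raises manip.MotionError and nothing moves.
- manip.close_job(): hands the job in, once; it reports no verdict.
Readings, each from a call of its own:
- status.get_time_s(): time.
- status.get_joints(): joint angles.
- status.get_qvel(): joint speeds.
- status.get_joint_torque(): joint torques, N m.
- status.get_tcp_pos(): TCP position.
- status.get_orientation(): TCP orientation.
- status.get_wrist_force(): force on the tool from outside, world axes, zero at the start.
- status.get_torque(): the same for the moment, N m.
- status.get_grip_width(): opening from 0.0 (shut) to 1.0 (fully open).
Only numpy, scipy, OpenCV 4.12 (cv2) and the standard library are available. Lean on these libraries where they do the work, as an engineer would, in place of code of your own. Each camera call takes 0.05 s, during which the arm holds its last target.

### The job

Push the blue junction box along the counter with your fingers, between the two yellow front cheeks and into the empty bay, until the whole box is behind the cheeks. It must stay flat on the counter - do not lift or tip it - and leave the other stock and everything else standing where it is.

Things in the scene. Friction and masses are not known exactly. Their poses are not given: they have to be found in the camera images.
- junction_box: closed blue steel junction box with a lighter blue cover, 90 x 90 mm square and 40 mm high, about 0.25 to 0.5 kg, loose on the counter in front of the two bays; friction with the counter about 0.45 to 0.75. Origin at the centre of its underside, x and y square to its sides, z up. All four sides are alike; it starts up to 0.4 rad turned and may go in any side first.
- corner0 (a point): corner 0 of the junction box, half-way up (20 mm), at (+45, +45) mm in the box's x and y
- corner1 (a point): corner 1 of the junction box, half-way up (20 mm), at (+45, -45) mm in the box's x and y
- corner2 (a point): corner 2 of the junction box, half-way up (20 mm), at (-45, -45) mm in the box's x and y
- corner3 (a point): corner 3 of the junction box, half-way up (20 mm), at (-45, +45) mm in the box's x and y
- empty_bay: the empty one of two equal galvanised bays fixed side by side, 45 mm high, open on top, no floor or sill (the box slides on the counter), 120 mm wide outside. Origin on the counter, mid-mouth, in line with the cheeks' front faces; x points into the bay, y to its left, z up; turned up to 0.12 rad. Behind the cheeks it is 112 mm wide; the back wall's inner face is at x = 146 mm.
- cheek_left (a point): the empty bay's left (+y) yellow cheek: the front inner edge, half-way up, at (0, 49, 22.5) mm in the bay's frame. The two cheeks leave a mouth 98 mm wide and are 12 mm deep (x from 0 to 12 mm).
- cheek_right (a point): the same point of the empty bay's right (-y) yellow cheek, at (0, -49, 22.5) mm in the bay's frame
- stocked_bay: the other bay, the same in shape and size and with the same frame, with two steel couplings standing in it. Either bay may be the left one.
- coupling_a: bystander: upright steel pipe coupling, 34 mm across, 42 high, in the stocked bay. Origin: underside centre.
- coupling_b: bystander: like coupling_a, in the stocked bay.
- sealant_tube: bystander: upright white sealant tube with a nozzle, 48 mm across, 190 high. Origin: underside centre.
- screw_jar: bystander: jar with an orange cap, 60 mm across, 80 high. Origin: underside centre.
- small_carton: bystander: cardboard carton 70 x 100 x 60 mm. Origin: underside centre.
- tape_roll: bystander: yellow roll of tape lying flat, 90 mm across, 24 high. Origin: underside centre.
- driver: bystander: screwdriver with a red handle lying on the counter. Origin: its underside, near the middle.
There are look-alikes about, which are no part of the job. Leave any brown or pink look-alike of the empty_bay alone.

How it is judged:
By the outcome, as a careful person would: the job done as asked, in the order asked, and still so for the second after the job is handed in, with the robot touching nothing.
It also fails if it takes over 72 s, if anything falls off the work surface, if the arm or the gripper's body presses on something with over 40 N, if the wrist force passes 120 N, or if a joint passes its speed limit or range.

## Working session

There is one attempt and no reset: what is moved stays moved. The work goes in short steps, each a Python script; the robot and the scene stay as the last script left them, time stands still between calls to the robot, and variables do not carry over. Pictures are saved under pics/ and viewed, and the job is handed in when it is done.

```bash
mkdir -p pics; ls
python3 - <<'E'
from station import manip, hand, eyes, status
import cv2
for n in("scene","top"):
    cv2.imwrite(f"pics/{n}0.png",cv2.resize(eyes.read_camera(n),None,fx=1.5,fy=1.5,interpolation=cv2.INTER_CUBIC)); print(n,eyes.camera_model(n))
print(status.get_time_s(),status.get_orientation())
E
```

```text
pics
scene {'fovy': 56.217876318054884, 'cx': 257.4566846713983, 'cy': 190.06810674574228, 'rvec': array([ 1.98055437,  1.76708515, -0.51995424]), 'tvec': array([-0.03769072, -0.33090101,  1.20766532])}
top {'fovy': 49.87240771111003, 'cx': 256.33849703830094, 'cy': 194.44915739207138, 'rvec': array([ 2.1543214 , -2.09246191,  0.17468039]), 'tvec': array([-0.01799855,  0.46698967,  1.126007  ])}
0.1 [ 1.67052088  1.569313   -1.76399415]
```

View pics/scene0.png

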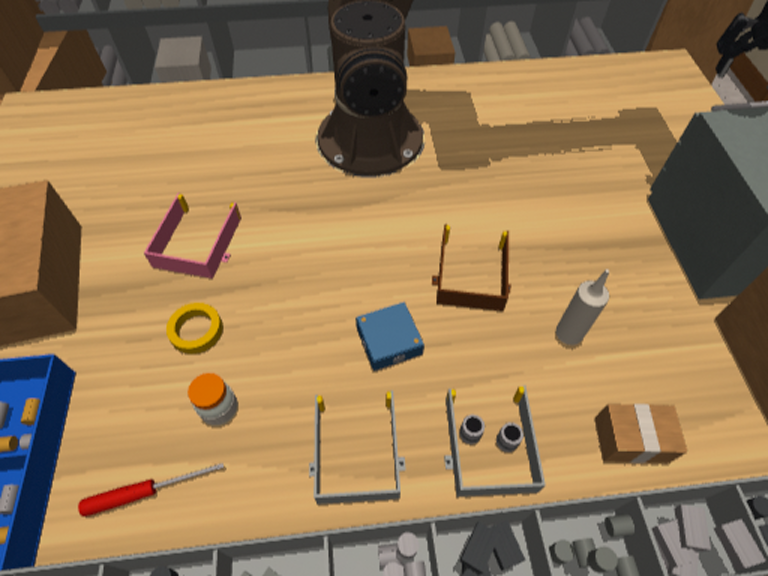

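View pics/top0.png

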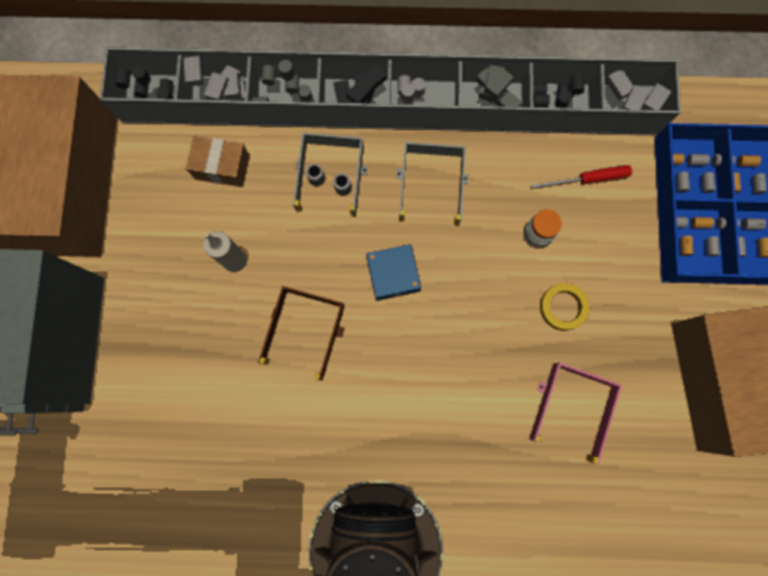

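The top view has four bay-like frames. The grey empty bay is at (432,183), the grey stocked bay at (330,175) with two couplings, and the look-alikes are brown (302,335) and pink (577,412). The target is the grey one without couplings. The blue box is at (394,271). I'll check both in enlarged crops.

Run:
```python
from station import eyes
import cv2
im=eyes.read_camera("top"); c=im[85:205,190:330]; cv2.imwrite("pics/topc.png",cv2.resize(c,None,fx=5,fy=5,interpolation=cv2.INTER_CUBIC))
im=eyes.read_camera("scene"); c=im[190:340,200:370]; cv2.imwrite("pics/scenec.png",cv2.resize(c,None,fx=4,fy=4,interpolation=cv2.INTER_CUBIC))
```

```text
(no output)
```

View pics/topc.png

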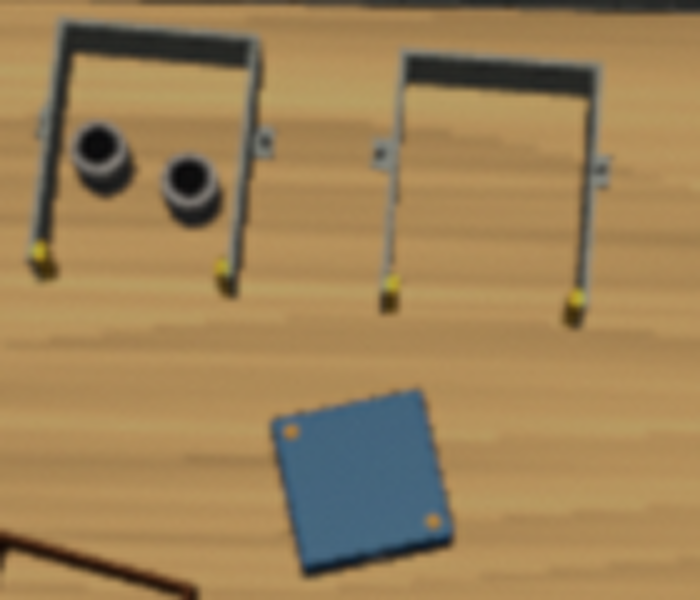

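View pics/scenec.png

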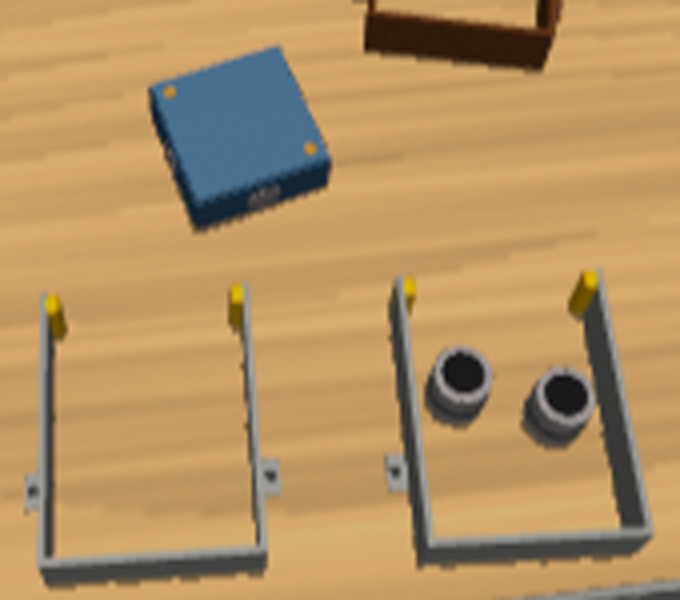

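```bash
cat > h.py <<'E'
import numpy as np, cv2
from station import manip, hand, eyes, status
class C:
    def __init__(s,n):
        m=eyes.camera_model(n); f=192/np.tan(np.radians(m['fovy']/2))
        s.K=np.array([[f,0,m['cx']],[0,f,m['cy']],[0,0,1]]); s.R=cv2.Rodrigues(m['rvec'])[0]; s.t=np.array(m['tvec']).reshape(3,1)
        s.P=s.K@np.hstack([s.R,s.t]); s.c=(-s.R.T@s.t).ravel()
    def atz(s,px,z):
        d=s.R.T@np.linalg.inv(s.K)@np.array([px[0],px[1],1.]); return s.c+d*(z-s.c[2])/d[2]
    def proj(s,p):
        q=s.P@np.append(p,1); return q[:2]/q[2]
T,S=C("top"),C("scene")
def tri(a,b):
    X=cv2.triangulatePoints(T.P,S.P,np.array(a,float).reshape(2,1),np.array(b,float).reshape(2,1)).ravel(); X=X[:3]/X[3]
    e=max(np.linalg.norm(T.proj(X)-a),np.linalg.norm(S.proj(X)-b)); return X,e
tc=lambda u,v:np.array([190+(u+.5)/5-.5,85+(v+.5)/5-.5])
sc=lambda u,v:np.array([200+(u+.5)/4-.5,190+(v+.5)/4-.5])
E
python3 - <<'E'
from h import *
np.set_printoptions(precision=4,suppress=True)
pts={'b++':((273,420),(330,160)),'b+-':((421,390),(193,203)),'b--':((452,537),(150,90)),'b-+':((306,567),(280,47)),
'backL':((404,52),(265,550)),'backR':((600,66),(43,565)),'chL':((391,284),(238,290)),'chR':((576,298),(54,302))}
for k,(a,b) in pts.items():
    X,e=tri(tc(*a),sc(*b)); z=.04 if k[0]=='b' and k[1] in '+-' else .045
    print(k,X,round(e,2),'planes',T.atz(tc(*a),z)[:2],S.atz(sc(*b),z)[:2])
E
```

```text
b++ [0.5429 0.0339 0.0355] 0.59 planes [0.5417 0.0326] [0.5453 0.0347]
b+- [ 0.5627 -0.0516  0.0361] 0.1 planes [ 0.5617 -0.0516] [ 0.5646 -0.0515]
b-- [ 0.4783 -0.071   0.0303] 0.26 planes [ 0.4765 -0.0711] [ 0.4839 -0.0705]
b-+ [0.4581 0.0132 0.0346] 1.05 planes [0.4569 0.011 ] [0.4616 0.0152]
backL [ 0.7671 -0.0358  0.0404] 0.75 planes [ 0.765  -0.0369] [ 0.7683 -0.0345]
backR [ 0.7613 -0.1515  0.0402] 0.73 planes [ 0.7592 -0.1521] [ 0.7625 -0.1496]
chL [ 0.6236 -0.0322  0.043 ] 0.37 planes [ 0.6228 -0.0328] [ 0.6244 -0.0315]
chR [ 0.6184 -0.1386  0.0418] 0.63 planes [ 0.6173 -0.1394] [ 0.6198 -0.137 ]
```

```bash
cat >> h.py <<'E'
M=np.array([.6145,-.0857]); BY=-.05
RB=lambda a:np.array([[np.cos(a),-np.sin(a)],[np.sin(a),np.cos(a)]])
w=lambda x,y,z:[*(M+RB(BY)@[x,y]),z]          # bay -> world
b=lambda p:RB(BY).T@(np.array(p[:2])-M)
down=lambda yaw:[0,np.pi/2,yaw]
def snap(k,n="top",box=(85,205,190,330),f=5):
    im=eyes.read_camera(n); r=box
    cv2.imwrite(f"pics/{k}.png",cv2.resize(im[r[0]:r[1],r[2]:r[3]],None,fx=f,fy=f,interpolation=cv2.INTER_CUBIC))
E
python3 - <<'E'
from h import *
print(b([.5113,-.019]))
print('brown corners', T.atz((229,202),.045),T.atz((190,193),.045),'tube',T.atz((150,160),.16))
q0=status.get_joints()
for yaw in (BY-np.pi/2,BY+np.pi/2,BY,BY+np.pi):
    print(yaw,[ (lambda q:None if q is None else np.round(q,2))(manip.inverse_kinematics(w(-.103,.155,z),down(yaw))) for z in (.3,.012)])
E
```

```text
[-0.10640464  0.06145879]
brown corners [0.44293057 0.07170223 0.045     ] [0.46550529 0.18292263 0.045     ] tube [0.52864074 0.27072273 0.16      ]
-1.6207963267948966 [array([ 0.52,  0.06, -0.15,  0.  , -1.36,  2.58]), array([ 0.52,  0.32, -0.55,  0.  , -0.7 ,  2.58])]
1.5207963267948965 [array([ 0.52,  0.06, -0.15,  0.  , -1.36, -0.57]), array([ 0.52,  0.32, -0.55,  0.  , -0.7 , -0.57])]
-0.05 [array([ 0.52,  0.06, -0.15,  0.  , -1.36, -2.14]), array([ 0.52,  0.32, -0.55,  0.  , -0.7 , -2.14])]
3.0915926535897933 [array([ 0.52,  0.06, -0.15,  0.  , -1.36,  1.  ]), array([ 0.52,  0.32, -0.55,  0.  , -0.7 ,  1.  ])]
```

Run:
```python
from h import *
yA=BY+np.pi/2
p=status.get_tcp_pos(); manip.movel([p[0],p[1],.30],velocity=.2)
hand.clamp(20)
manip.move_ptp(w(-.103,.155,.30),down(yA))
manip.movel(w(-.103,.155,.012),velocity=.15)
print(status.get_time_s(),b(status.get_tcp_pos()),status.get_tcp_pos(),status.get_wrist_force())
snap("a1"); snap("a1s","scene",(190,340,200,370),4)
```

```text
6.0167 [-0.10256351  0.15524341] [0.51982361 0.07447544 0.01263005] [-0.15999734 -0.04657987  0.12436949]
```

View pics/a1.png

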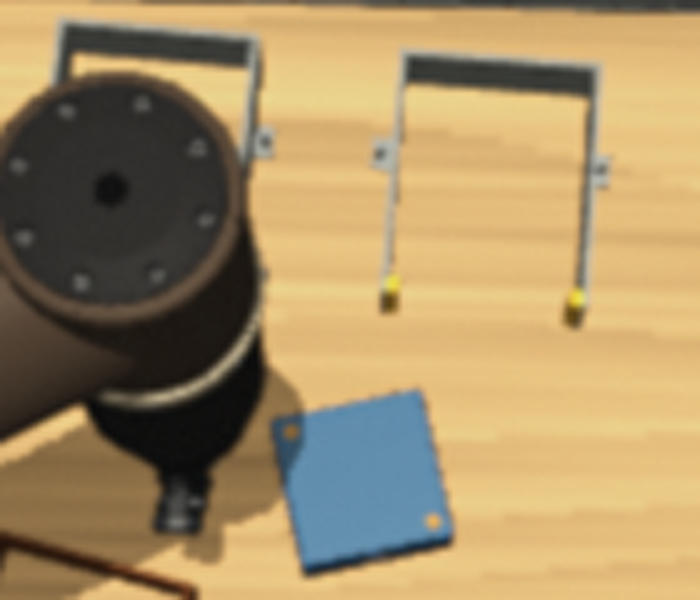

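View pics/a1s.png

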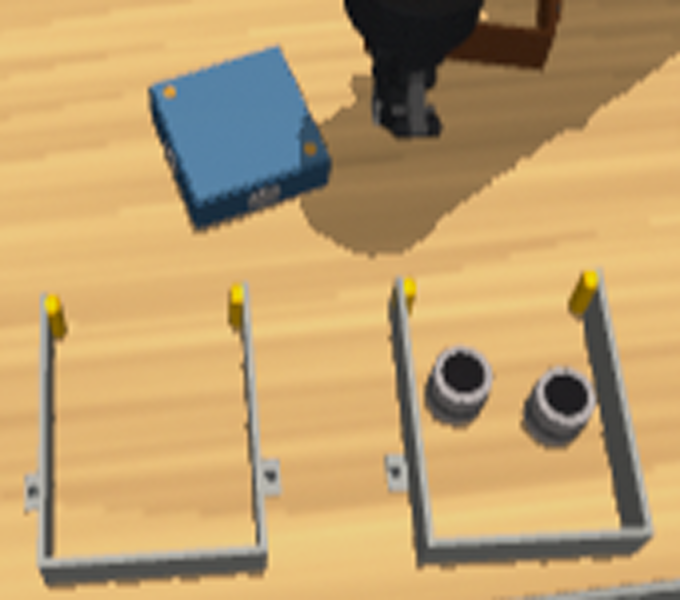

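The closed fingers stand just left of the box: tips at about (180,525) in the top crop, box left face at (290,490). Next I push sideways, towards the bay's −y.

Run:
```python
from h import *
manip.movel(w(-.103,.068,.012),velocity=.05)
print(status.get_time_s(),b(status.get_tcp_pos()),status.get_wrist_force())
snap("a2"); snap("a2s","scene",(190,340,200,370),4)
```

```text
8.0083 [-0.10296122  0.06819431] [0.33996791 0.58070727 0.828558  ]
```

View pics/a2.png

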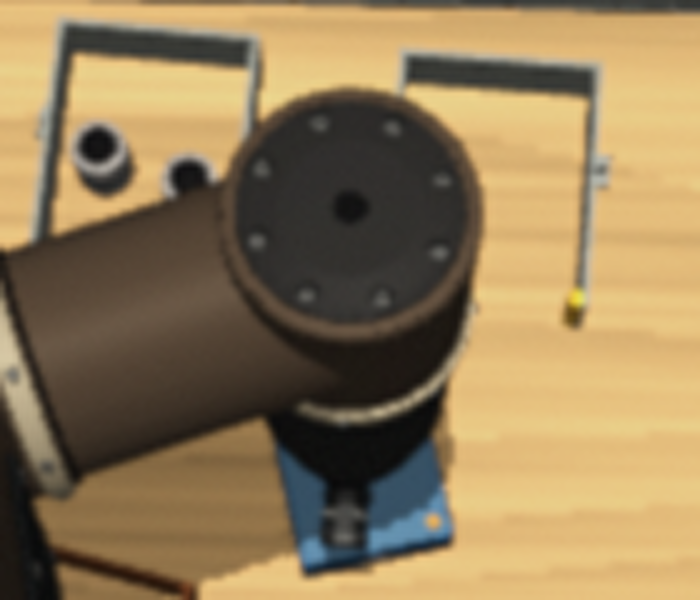

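View pics/a2s.png

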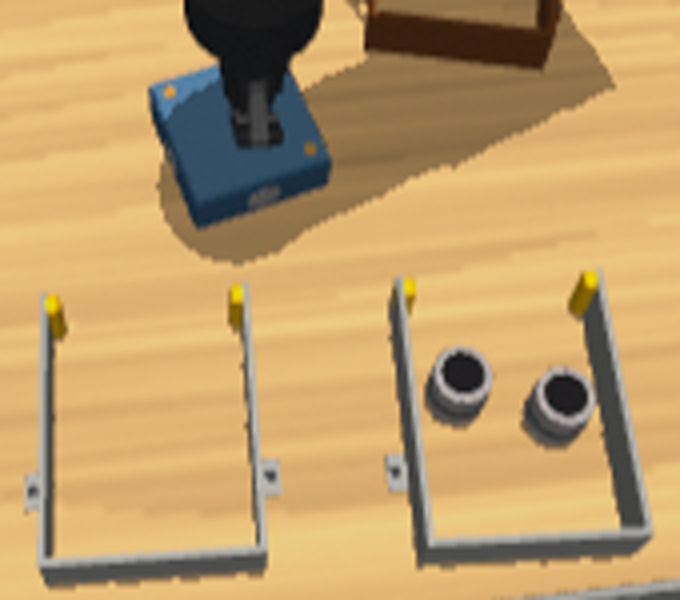

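The fingers passed over the box without moving it, at (345,530) in the top crop, and the force stayed under 1 N. The tips must be higher than I assumed, so I'll check their height.

Run:
```python
from h import *
np.set_printoptions(precision=4,suppress=True)
print(status.get_tcp_pos(),status.get_orientation(),status.get_grip_width(),status.get_joints())
print(manip.pinch_z)
print('a1 tip',tri(tc(180,530),sc(405,134)),'a2 tip',tri(tc(345,546),sc(257,144)))
snap("a3s","scene",(170,260,200,300),8); snap("a3","top",(150,210,230,300),9)
```

```text
[ 0.515  -0.0125  0.012 ] [-0.2958  1.5708  1.2252] 0.0015292136567944818 [ 0.3573  0.3088 -0.5713 -0.     -0.6907 -0.407 ]
0.0187
a1 tip (array([ 0.4916,  0.0944, -0.0392]), np.float64(2.011406823497158)) a2 tip (array([ 0.4852, -0.006 , -0.0444]), np.float64(1.9163142764702599))
```

View pics/a3s.png

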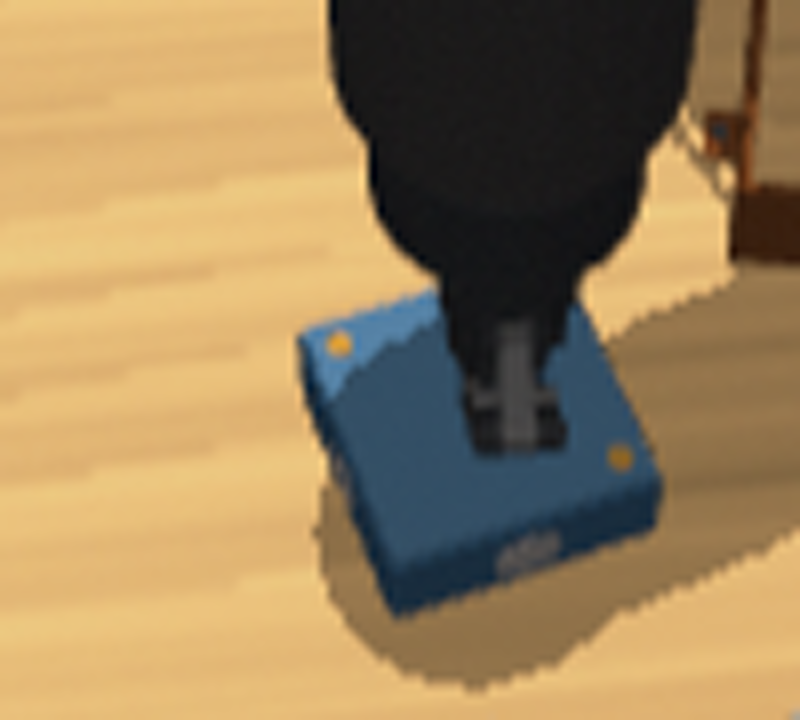

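View pics/a3.png

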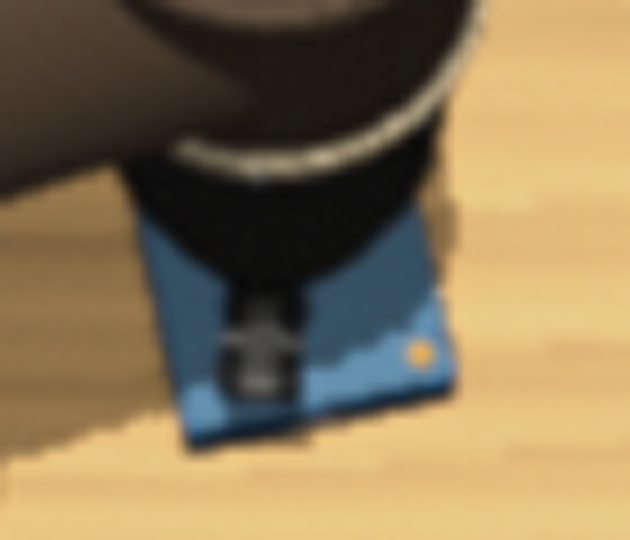

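Run:
```python
from h import *
np.set_printoptions(precision=4,suppress=True)
print(T.c,S.c)
itc=lambda p:(p-[190,85])*5+2; isc=lambda p:(p-[200,190])*4+1.5
for z in (.012,.04,.06,.08,.1):
    for dx in(-.015,0,.015):
        p=np.array([.515+dx,-.0125,z]); print(z,dx,itc(T.proj(p)),isc(S.proj(p)))
```

```text
[ 0.2628 -0.0216  1.1903] [ 0.9371 -0.0782  0.8277]
0.012 -0.015 [349.7891 503.1853] [243.7258 124.5528]
0.012 0 [350.5249 477.9773] [246.566  145.1982]
0.012 0.015 [351.2575 452.8792] [249.4573 166.2151]
0.04 -0.015 [349.693  493.4584] [244.4102 103.201 ]
0.04 0 [350.4463 467.6817] [247.3311 124.192 ]
0.04 0.015 [351.1962 442.0199] [250.306  145.5708]
0.06 -0.015 [349.6215 486.2263] [244.9213  87.2579]
0.06 0 [350.3878 460.0274] [247.9027 108.5006]
0.06 0.015 [351.1505 433.9472] [250.9402 130.1434]
0.08 -0.015 [349.5476 478.7432] [245.452   70.7005]
0.08 0 [350.3272 452.108 ] [248.4964  92.1989]
0.08 0.015 [351.1033 425.5957] [251.5993 114.1101]
0.1 -0.015 [349.471  470.9958] [246.0036  53.4927]
0.1 0 [350.2646 443.9096] [249.1137  75.2506]
0.1 0.015 [351.0544 416.9506] [252.2847  97.4347]
```

Run:
```python
from h import *
manip.movel(w(-.103,.068,.20),velocity=.25)
print(status.get_time_s(),status.get_tcp_pos(),status.get_orientation(),status.get_wrist_force())
snap("c1","top",(80,280,160,360),4); snap("c1s","scene",(60,260,160,360),4)
```

```text
9.1083 [ 0.51410144 -0.01269552  0.19868553] [1.61501098 1.56893889 3.13551727] [ 0.17392081  0.50654676 -0.21869876]
```

View pics/c1.png

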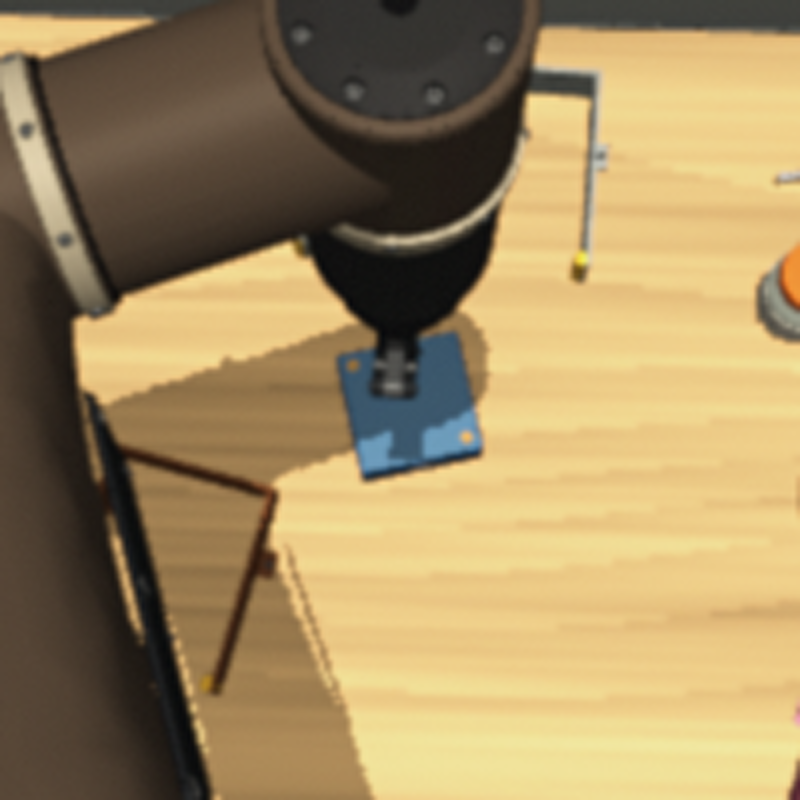

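View pics/c1s.png

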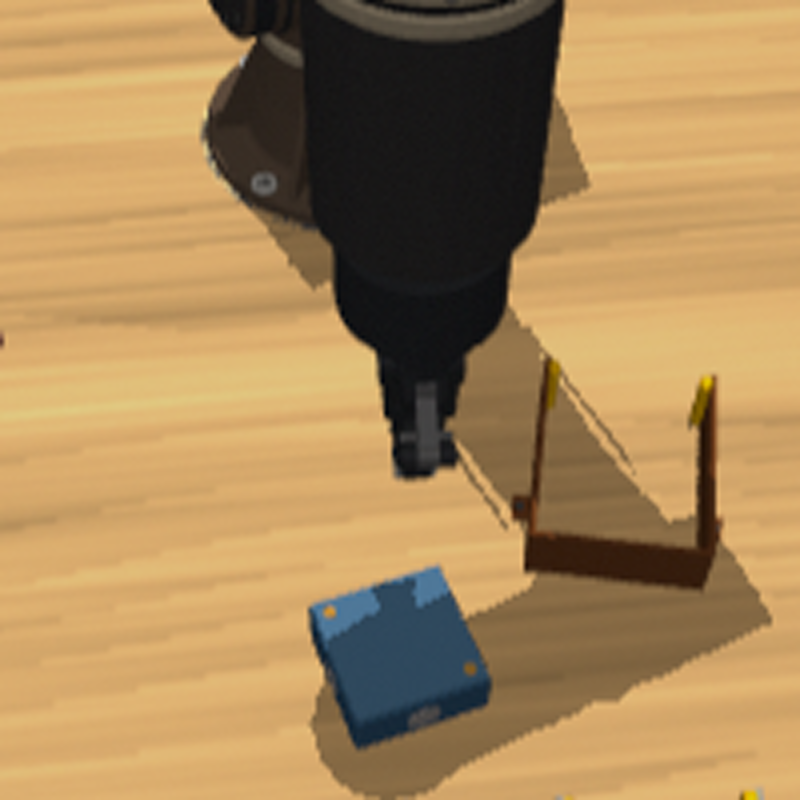

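Run:
```python
from h import *
np.set_printoptions(precision=4,suppress=True)
p=status.get_tcp_pos()
print((T.proj(p)-[160,80])*4+1.5,(S.proj(p)-[160,60])*4+1.5)
print(tri([160+395/4,80+396/4],[160+422/4,60+475/4]))
# box check current
print([ (X.round(4),e) for X,e in [tri([160+338/4,80+355/4],[160+490/4,60+687/4])]])
```

```text
[400.4023 340.8326] [411.581  499.7056]
(array([ 0.4835, -0.0073,  0.1755]), np.float64(2.3829197319631255))
[(array([0.5446, 0.0342, 0.0272]), np.float64(0.9821830201141079))]
```

The seen tips disagree with the reported TCP: they sit about 20 mm nearer the base and seem higher. I'll check this over empty counter, first with pictures and then with a guarded touch.

Run:
```python
from h import *
np.set_printoptions(precision=4,suppress=True)
yB=BY+np.pi
manip.move_ptp([.5,-.17,.15],down(np.pi))
manip.movel([.5,-.17,.03],velocity=.15)
print(manip.movel([.5,-.17,0.001],velocity=.03,force_limit=3))
p=np.array(status.get_tcp_pos());print(status.get_time_s(),p,status.get_wrist_force())
r=T.proj(p)-[0,0];s=S.proj(p);print(r,s)
snap("d1","top",(130,230,230,340),6); snap("d1s","scene",(120,240,150,270),6)
print('in crop',(r-[230,130])*6+2.5,(s-[150,120])*6+2.5)
print('base',T.proj([0,0,0])*1.5,S.proj([0,0,0])*1.5)
```

```text
False
12.9667 [ 0.5002 -0.17    0.0012] [0.0841 0.0534 1.086 ]
[313.2941 187.3841] [199.5718 228.8905]
in crop [502.2646 346.8047] [299.9309 655.8427]
base [374.6067 548.5653] [369.3576 137.3683]
```

View pics/d1.png

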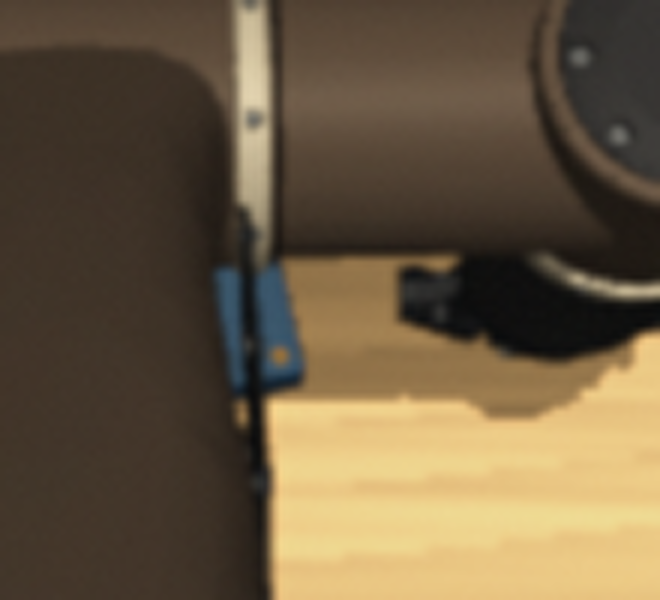

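View pics/d1s.png

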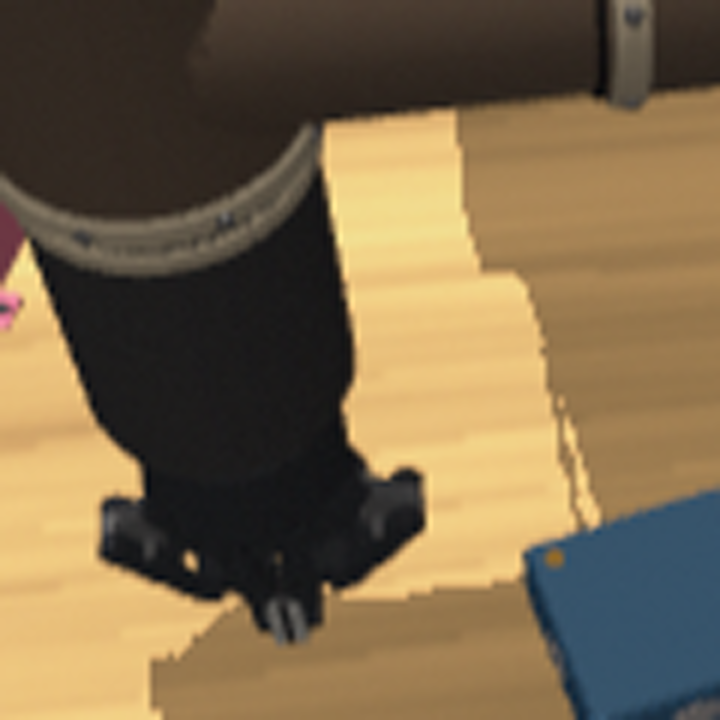

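The jaws, now turned side-on to the scene camera, show wide knuckles above the tips, and those hid the tips before. Seen now at (290,640) in the scene crop, the tip end looks about 30 mm above the counter while the TCP reads z = 1 mm. A slow guarded descent will find the counter.

Run:
```python
from h import *
np.set_printoptions(precision=4,suppress=True)
print(status.get_grip_width(),status.get_wrist_force())
for z in (-.01,-.02,-.03,-.04,-.05):
    r=manip.movel([.5,-.17,z],velocity=.02,force_limit=4)
    print(z,r,status.get_tcp_pos(),status.get_wrist_force(),status.get_time_s())
    if r: break
snap("d2s","scene",(120,240,150,270),6)
```

```text
-0.0016793642461139723 [-0.3656  0.3232  0.0884]
-0.01 False [ 0.5    -0.17   -0.0101] [ 0.4387  0.4169 -0.1898] 13.7667
-0.02 False [ 0.5    -0.17   -0.0201] [ 0.0528 -1.0031 -0.1102] 14.4167
-0.03 True [ 0.4999 -0.17   -0.0292] [-1.0103  0.6134  5.5253] 14.8917
```

View pics/d2s.png

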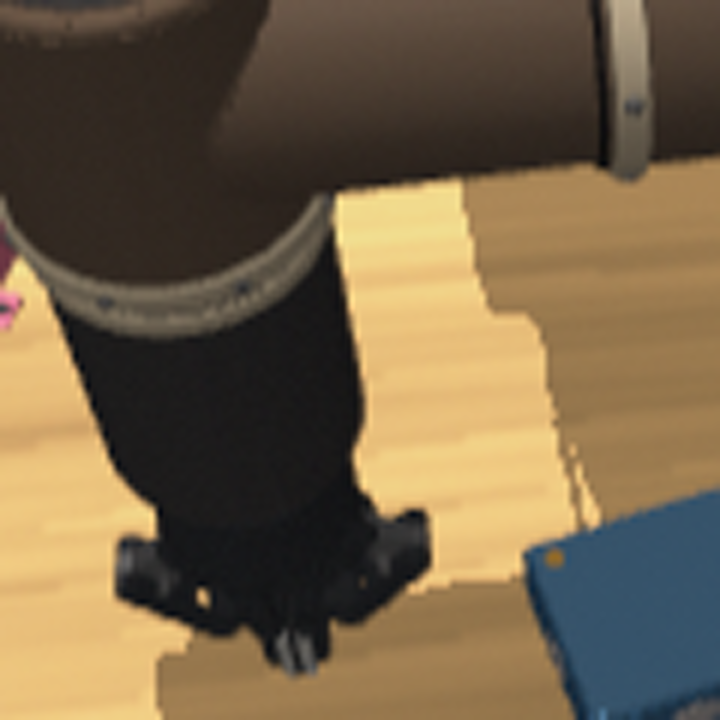

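The counter is met at a reported z of −0.029, so the true tips are 29 mm higher than the readout says. I'll offset for that, and check for a sideways offset too.

Run:
```python
from h import *
print(S.atz([150+293/6,120+670/6],0), manip.pinch_z)
manip.movel([.5,-.17,.0],velocity=.2)
```

```text
[ 0.50731578 -0.17221653  0.        ] 0.0187
```

Run:
```python
from h import *
# intersect scene ray with plane x=.5 (tool at real tip z=0)
for u,v in((120,590),(150,605),(230,635),(350,622),(425,570),(293,670)):
    px=np.array([150+u/6,120+v/6,1.]); d=S.R.T@np.linalg.inv(S.K)@px; X=S.c+d*(.505-S.c[0])/d[0]; print(u,v,X.round(4))
```

```text
120 590 [ 0.505  -0.2301  0.0781]
150 605 [ 0.505  -0.221   0.0638]
230 635 [ 0.505  -0.194   0.0323]
350 622 [ 0.505  -0.1444  0.0332]
425 570 [ 0.505  -0.1104  0.0704]
293 670 [ 0.505  -0.1727 -0.0045]
```

```bash
cat >> h.py <<'E'
ZP=-.017   # commanded z for real tip height 12 mm
E
python3 - <<'E'
from h import *
yA=BY+np.pi/2
manip.movel([.5,-.17,.13],velocity=.25)
manip.move_ptp(w(-.103,.155,.13),down(yA))
manip.movel(w(-.103,.155,ZP),velocity=.2)
print(manip.movel(w(-.103,.068,ZP),velocity=.05))
print(status.get_time_s(),b(status.get_tcp_pos()),status.get_wrist_force())
snap("a4"); snap("a4s","scene",(190,340,200,370),4)
E
```

```text
False
20.5 [-0.10314224  0.06800154] [ 0.72024768 -0.40953599  0.57553387]
```

View pics/a4.png

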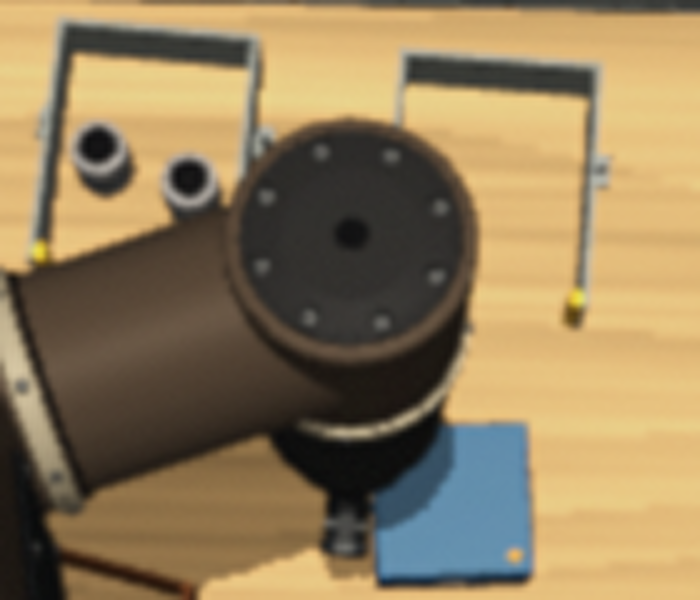

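View pics/a4s.png

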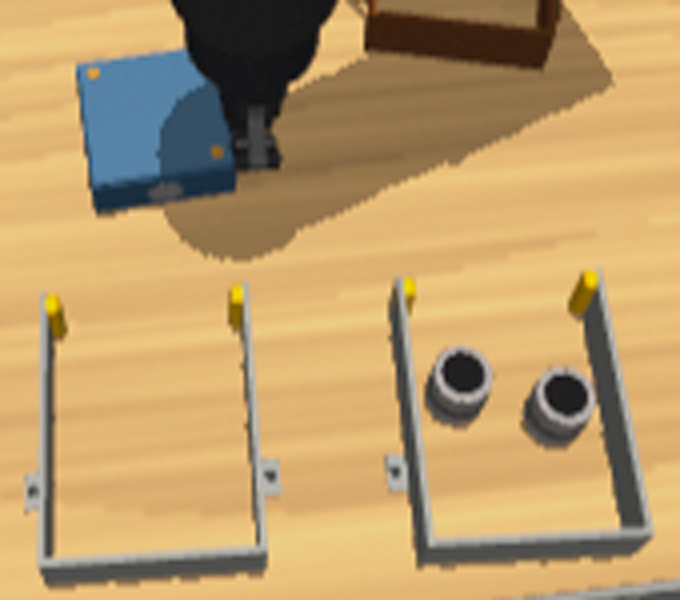

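The box moved and squared up. In the top crop its corners are at (527,424), (530,574) and (378,580); in the scene crop at (237,173), (97,189) and (78,67). I'll compute its pose.

Run:
```python
from h import *
np.set_printoptions(precision=4,suppress=True)
t={'+-':(527,424),'--':(530,573),'-+':(378,580)}; s={'++':(237,173),'+-':(97,189),'--':(78,67)}
tw={k:b(T.atz(tc(*v),.038)) for k,v in t.items()}; sw={k:b(S.atz(sc(*v),.038)) for k,v in s.items()}
print(tw);print(sw)
c1=(tw['+-']+tw['-+'])/2; c2=(sw['++']+sw['--'])/2; print(c1,c2)
a=lambda v:np.degrees(np.arctan2(v[1],v[0]))
print(a(tw['+-']-tw['--']),a(tw['-+']-tw['--'])-90,a(sw['+-']-sw['--']),a(sw['++']-sw['+-'])-90)
```

```text
{'+-': array([-0.0692, -0.0306]), '--': array([-0.1554, -0.0378]), '-+': array([-0.1661,  0.0475])}
{'++': array([-0.0709,  0.0595]), '+-': array([-0.0654, -0.0257]), '--': array([-0.152 , -0.0365])}
[-0.1177  0.0085] [-0.1114  0.0115]
4.764017112066605 7.164093182162318 7.106525930120021 3.65960201558417
```

Run:
```python
from h import *
manip.movel(w(-.107,.056,ZP),velocity=.04)
f=status.get_wrist_force()
manip.movel(w(-.107,.085,ZP),velocity=.15)
manip.movel(w(-.107,.085,.13),velocity=.25)
manip.move_ptp(w(-.20,.0,.13),down(BY+np.pi))
print(status.get_time_s(),b(status.get_tcp_pos()),f)
snap("a5"); snap("a5s","scene",(190,340,200,370),4)
```

```text
23.6333 [-2.00038738e-01 -1.22727121e-05] [-0.49333751 -0.41360562  0.02625978]
```

View pics/a5.png

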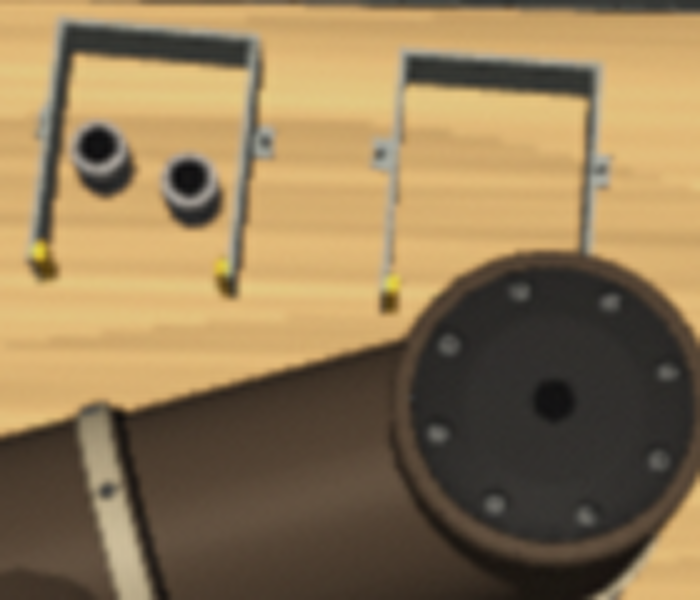

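View pics/a5s.png

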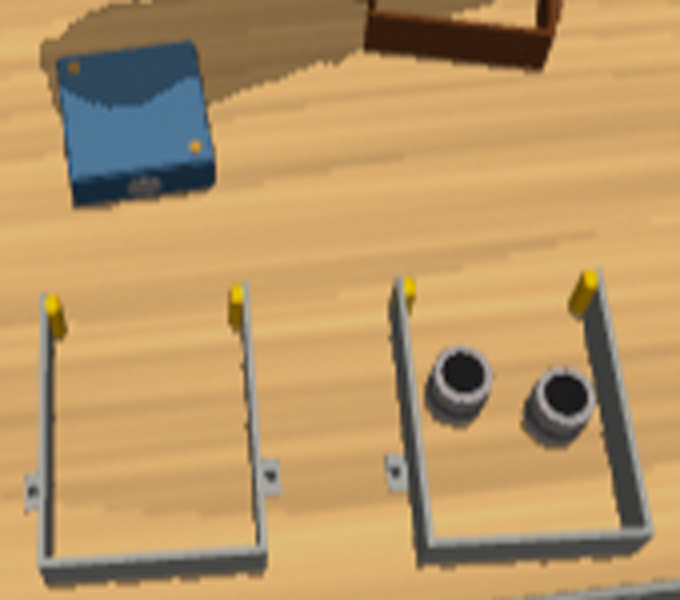

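```bash
cat >> h.py <<'E'
def srel(c):
    # scene-only: box pose relative to scene-only bay lateral centre
    s={k:b(S.atz(sc(*v),.04)) for k,v in c.items()}
    chm=(b(S.atz(sc(238,290),.045))+b(S.atz(sc(54,302),.045)))/2; bk=(b(S.atz(sc(265,550),.045))+b(S.atz(sc(43,565),.045)))/2
    print('bay lateral at cheeks/back',chm.round(4),bk.round(4))
    a=lambda v:np.degrees(np.arctan2(v[1],v[0]))
    print({k:v.round(4) for k,v in s.items()}); print('centre',sum(s.values())/len(s),'yaw',[round(x,2) for x in (a(s['+-']-s['--']),a(s['++']-s['-+']),a(s['++']-s['+-'])-90,a(s['-+']-s['--'])-90)])
E
python3 - <<'E'
from h import *
srel({'++':(214,165),'+-':(73,183),'--':(57,59),'-+':(194,41)})
E
```

```text
bay lateral at cheeks/back [0.0075 0.0019] [0.151  0.0012]
{'++': array([-0.0762,  0.0458]), '+-': array([-0.0693, -0.04  ]), '--': array([-0.1576, -0.0497]), '-+': array([-0.1657,  0.0382])}
centre [-0.11719271 -0.00142808] yaw [np.float64(6.25), np.float64(4.82), np.float64(4.53), np.float64(5.29)]
```

Scene crop: box corners at (214,165), (73,183), (57,59) and (194,41). It is still turned about 5° and sits about 3 mm to the right. Pushing the rear face left of centre should turn it straight.

Run:
```python
from h import *
manip.movel(w(-.20,.0105,.05),velocity=.25)
manip.movel(w(-.20,.0105,ZP),velocity=.15)
manip.movel(w(-.166,.0105,ZP),velocity=.04)
f=status.get_wrist_force()
print(status.get_time_s(),b(status.get_tcp_pos()),f)
snap("b1"); snap("b1s","scene",(190,340,200,370),4)
```

```text
25.8083 [-0.16595961  0.01048256] [-0.67681309  0.69347316 -0.71202254]
```

View pics/b1s.png

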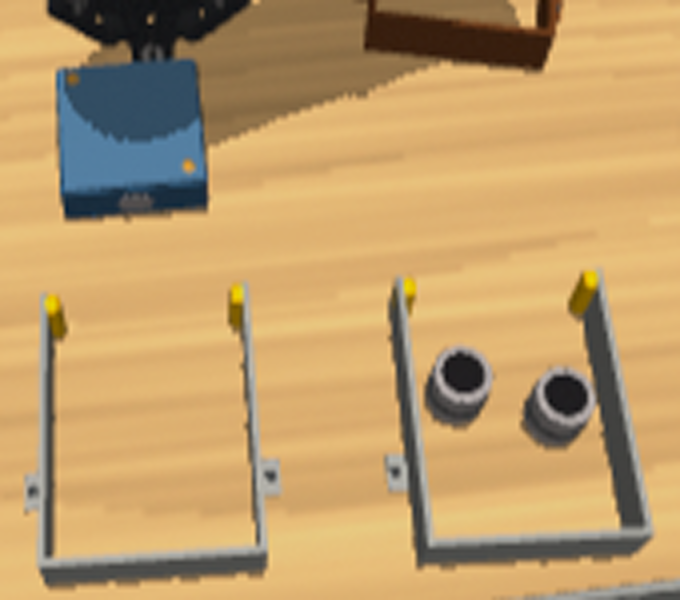

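View pics/b1.png

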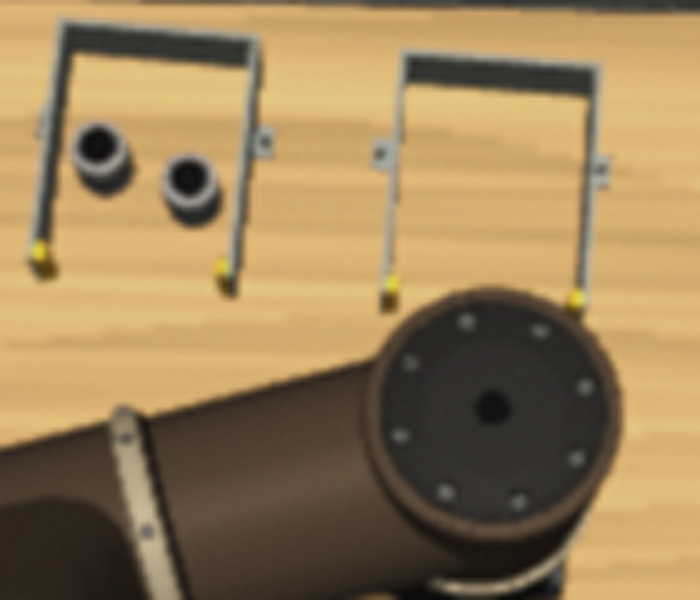

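Run:
```python
from h import *
srel({'++':(207,182),'+-':(64,193),'--':(57,70),'-+':(196,60)})
```

```text
bay lateral at cheeks/back [0.0075 0.0019] [0.151  0.0012]
{'++': array([-0.065 ,  0.0409]), '+-': array([-0.063 , -0.0455]), '--': array([-0.1494, -0.0497]), '-+': array([-0.1514,  0.0388])}
centre [-0.10719423 -0.00388386] yaw [np.float64(2.8), np.float64(1.4), np.float64(1.3), np.float64(1.28)]
```

Run:
```python
from h import *
manip.movel(w(-.185,.0105,ZP),velocity=.15)
manip.movel(w(-.185,.0,.10),velocity=.25)
manip.move_ptp(w(-.111,-.095,.10),down(BY+np.pi/2))
manip.movel(w(-.111,-.085,ZP),velocity=.2)
manip.movel(w(-.111,-.0535,ZP),velocity=.04)
f=status.get_wrist_force()
print(status.get_time_s(),b(status.get_tcp_pos()),f)
manip.movel(w(-.111,-.09,ZP),velocity=.15)
manip.movel(w(-.111,-.10,.10),velocity=.25)
snap("b2"); snap("b2s","scene",(190,340,200,370),4)
```

```text
29.6833 [-0.11108139 -0.05333057] [ 0.36216184 -0.51368945 -0.11146626]
```

View pics/b2s.png

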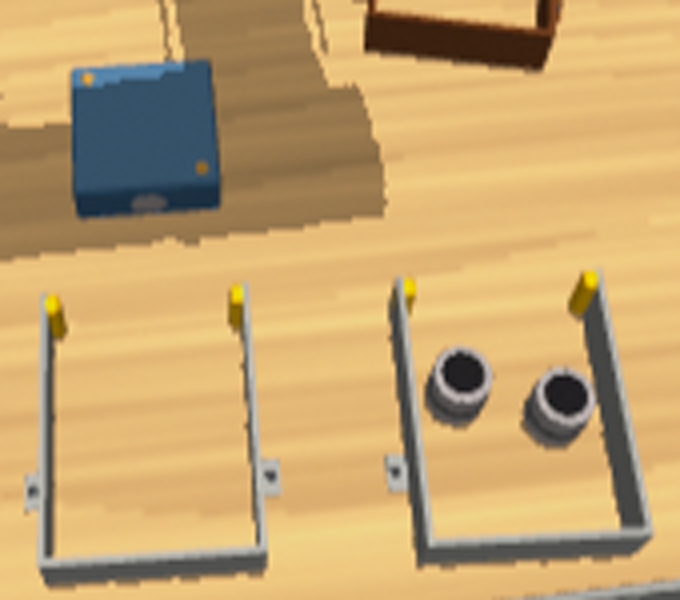

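View pics/b2.png

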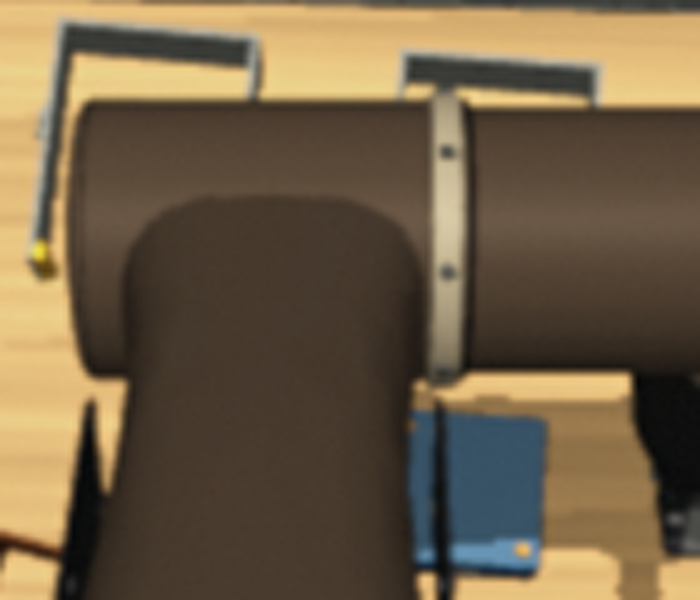

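Run:
```python
from h import *
srel({'++':(218,181),'+-':(76,192),'--':(71,70),'-+':(209,60)})
```

```text
bay lateral at cheeks/back [0.0075 0.0019] [0.151  0.0012]
{'++': array([-0.0652,  0.0476]), '+-': array([-0.0632, -0.0383]), '--': array([-0.1489, -0.0408]), '-+': array([-0.1509,  0.0471])}
centre [-0.10704787  0.00387893] yaw [np.float64(1.72), np.float64(0.34), np.float64(1.33), np.float64(1.31)]
```

Run:
```python
from h import *
manip.move_ptp(w(-.20,.006,.10),down(BY+np.pi))
manip.movel(w(-.19,.006,ZP),velocity=.2)
manip.movel(w(-.112,.006,ZP),velocity=.05)
f=status.get_wrist_force()
print(status.get_time_s(),b(status.get_tcp_pos()),f)
snap("b3"); snap("b3s","scene",(190,340,200,370),4)
```

```text
34.4083 [-0.11193167  0.0060567 ] [ 0.0201539   1.21169193 -0.42028854]
```

View pics/b3s.png

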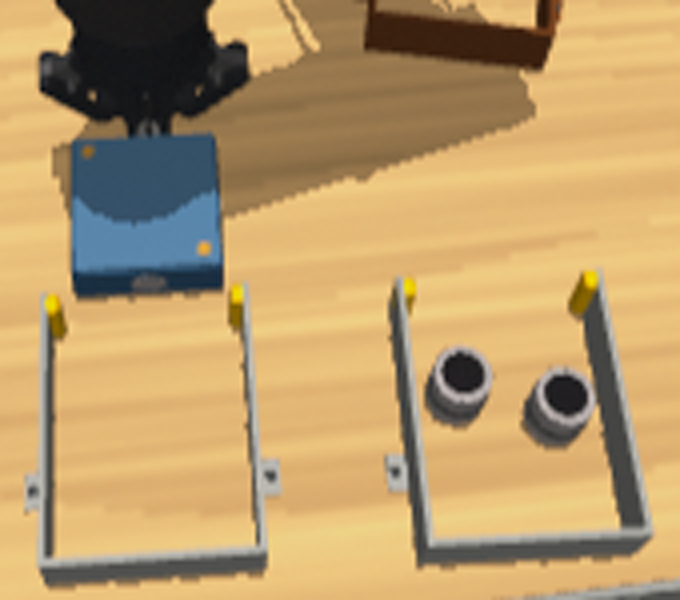

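View pics/b3.png

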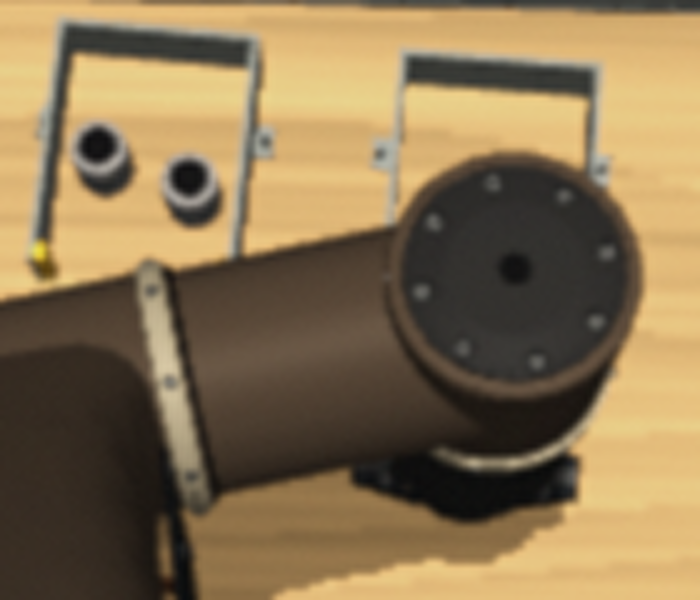

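Run:
```python
from h import *
srel({'++':(222,263),'+-':(77,274),'--':(72,143),'-+':(214,134)})
```

```text
bay lateral at cheeks/back [0.0075 0.0019] [0.151  0.0012]
{'++': array([-0.0121,  0.0467]), '+-': array([-0.0105, -0.0381]), '--': array([-0.0966, -0.0405]), '-+': array([-0.0975,  0.0471])}
centre [-0.05416481  0.00379442] yaw [np.float64(1.62), np.float64(-0.27), np.float64(1.04), np.float64(0.55)]
```

Gap to the left cheek is about 2 mm and to the right about 6 mm, with yaw about 0.7°. I'll continue with a slight drift to the right and a force guard.

Run:
```python
from h import *
print(manip.movel(w(-.1,.0042,ZP),velocity=.05,force_limit=12))
print(manip.movel(w(-.07,.0042,ZP),velocity=.05,force_limit=12))
f=status.get_wrist_force()
print(status.get_time_s(),b(status.get_tcp_pos()),f)
snap("b4s","scene",(190,340,200,370),4)
```

```text
False
False
35.65 [-0.06942813  0.00428299] [ 0.04721189 -0.93122024 -0.24595669]
```

View pics/b4s.png

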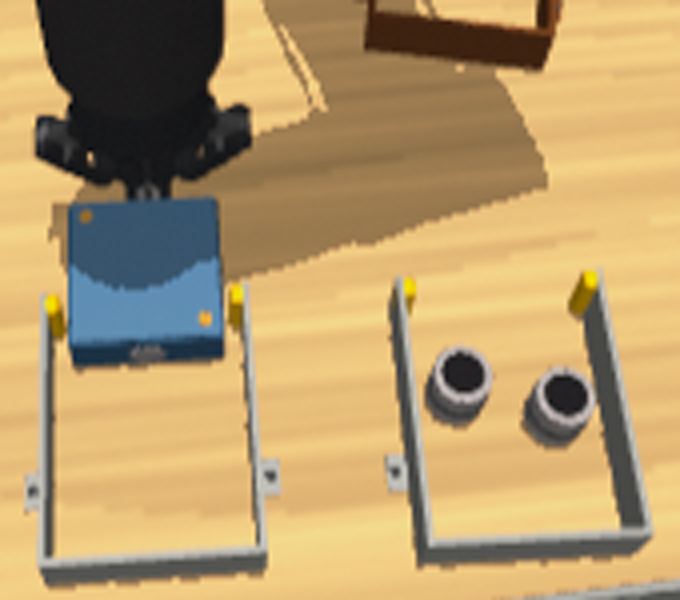

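The front of the box is through the mouth, at (147,350) in the scene crop, with a visible gap to both cheeks. I'll push on to full depth.

Run:
```python
from h import *
print(manip.movel(w(.022,.0035,ZP),velocity=.06,force_limit=12))
f=status.get_wrist_force()
print(status.get_time_s(),b(status.get_tcp_pos()),f)
snap("b5s","scene",(190,340,200,370),4)
manip.movel(w(-.06,.0035,ZP),velocity=.15,force_limit=15)
manip.movel(w(-.06,.0035,.15),velocity=.25)
manip.move_ptp(w(-.16,.0,.2),down(BY+np.pi))
print(status.get_time_s())
snap("b6"); snap("b6s","scene",(190,340,200,370),4)
```

```text
False
37.3833 [0.02207853 0.00352724] [-0.91103713 -0.21714244  0.11143207]
39.475
```

View pics/b6s.png

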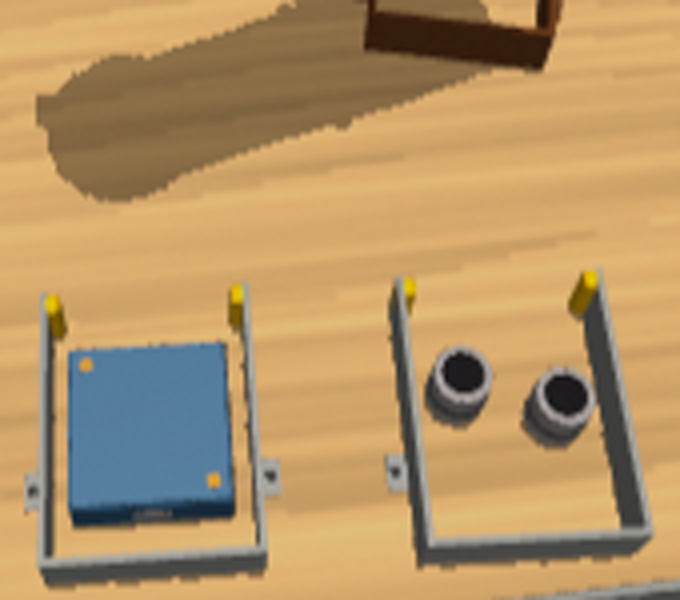

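View pics/b6.png

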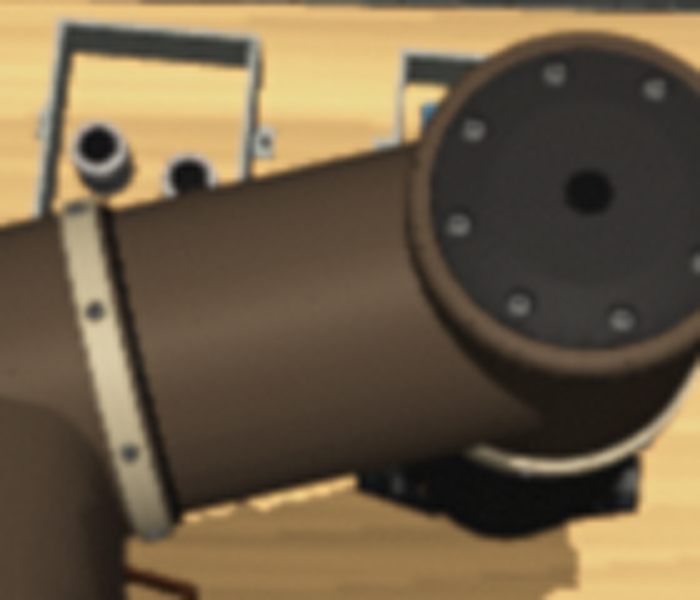

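Run:
```python
from h import *
srel({'++':(234,500),'+-':(70,512),'--':(68,352),'-+':(226,343)})
manip.sleep(.5)
im=eyes.read_camera("scene"); cv2.imwrite("pics/fin.png",cv2.resize(im,None,fx=1.5,fy=1.5))
print(status.get_wrist_force(),status.get_time_s())
```

```text
bay lateral at cheeks/back [0.0075 0.0019] [0.151  0.0012]
{'++': array([0.1234, 0.0446]), '+-': array([ 0.124 , -0.0428]), '--': array([ 0.0361, -0.0435]), '-+': array([0.0365, 0.0459])}
centre [0.07998587 0.00106053] yaw [np.float64(0.46), np.float64(-0.86), np.float64(0.4), np.float64(-0.25)]
[-0.91742833  0.76307055 -0.31503299] 40.125
```

View pics/fin.png

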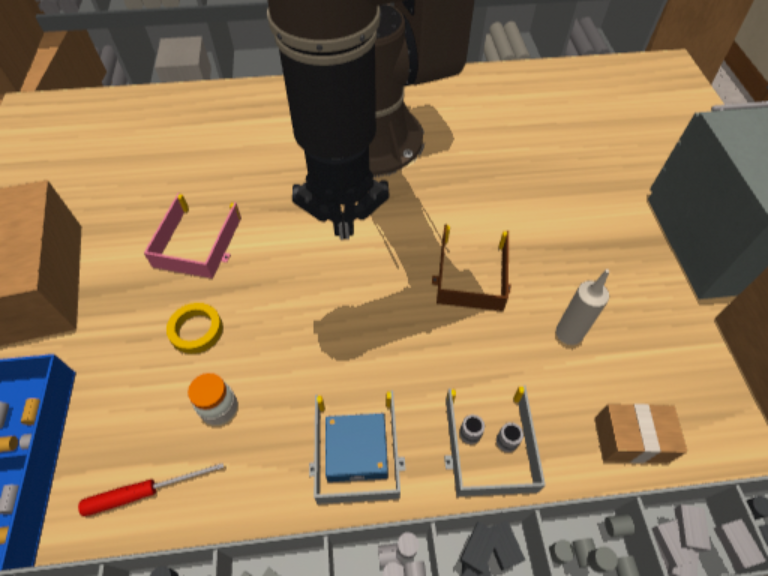

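The box lies flat in the empty bay at (355,447). Its rear face is about 24 mm behind the cheeks' rear faces, everything else is at its starting pixels, and the robot is clear.

```bash
python3 -c "
from station import manip
manip.close_job()"
```

```text
the job is handed in; nothing more can be done
```

The junction box is in the empty grey bay, flat on the counter and entirely behind the yellow cheeks. I pushed it with the closed fingers: sideways, then straightened and centred, then between the cheeks. The job was handed in at about 40 s of the 72 s allowed.

**Last checks:**
- **Box position:** its centre is about 80 mm into the bay, within 1 mm of the middle and under 1° off square. Its rear face is at about 36 mm, where 12 mm was needed. This last measurement is from the scene camera only, because the arm hid the box in the top view.
- **Everything else:** the other stock and the look-alike bays are at their starting pixels in the final picture. The robot was clear of everything, and the highest wrist force I read was 5.5 N, when touching the counter.

**What disagreed:**
- **Fingertip height:** the real tips stand about 29 mm higher than the reported TCP height. My first sideways push therefore passed over the box without touching it. I found the counter with a guarded touch and corrected for this.
- **Cameras:** the two cameras disagreed by about 2–4 mm, and they put the box's top at 30–36 mm instead of 40 mm.

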